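Roll the sample tubes onto the reading line

ROBOT

A 7-joint arm with a two-finger parallel gripper is mounted at the origin on the work surface. World frame = base frame: x ahead of the robot, y to its left, z up, the work surface at z = 0. Lengths are in m, angles in rad, forces in N, time in s.
With the tool pointing down it reaches from about 0.425 to 0.95 m from the base axis. Payload 4.7 kg.
Tool frame: the origin (TCP) lies on the centre line of the jaws, within the pads' length; the fingertips stand 11 mm ahead of it and the grasp point (between the pads) lies 8 mm behind it; z points along the fingers, y is the direction in which the jaws open and shut (so a half turn about z gives the same grasp; the last joint's range is limited). The gripper opens to 85 mm and grips with 20 to 120 N. Pads are 22 mm wide; open, the fingers measure 114 mm over their backs; the gripper's body (76 mm by 85 mm) begins 54 mm behind the grasp point. The pads swing forward as they close: fully open they stand 13 mm farther back than shut.
Start: joints at [-1.208, 0.469, -0.049, 1.532, 0.024, 1.141, -0.082], TCP at [0.258, 0.624, 0.242] pointing down, gripper open.
Joint ranges: [-2.59, 2.59], [-0.33, 1.99], [-1.39, 1.29], [0.1, 2.45], [-1.04, 4.18], [0.21, 1.99], [-2.66, 2.66]. Speed limits (rad/s): [2.57, 2.57, 3.14, 3.14, 3.14, 3.14, 3.14].

INTERFACE

Orientations are given as a unit quaternion [w, x, y, z].
In Python, from bench import sense, camera, camera_params, sign_off, find_in, outline_of gives the robot as it stands.
- The arm moves only by the shell command python3 -m jog 'ROWS'. ROWS is a JSON object of lists of equal length, an entry for each row: "translation": the shift along the tool's x, y, z in m, a list of three; "twist": the turn about the tool's z in degrees; "hand": the opening, from -1 (shut) to 1 (fully open). In form: {"translation": [[tx, ty, tz], ...], "twist": [twist, ...], "hand": [hand, ...]}. A call has 1 to 20 rows; each row shifts and turns the commanded pose from where the row before left it, along the tool's axes as they then stand; what a row does not reach is not made up. A row lasts 1/12 s, in which the tool goes at most 41.7 mm and 7.16 degrees, less where a joint would pass 70% of its speed; a pose out of reach is approached as far as the arm can. A call with a gripper value outside its range is refused whole. The fingers move at their own pace and stop on an object; the grip force is fixed at half the most. Time passes only in rows, so rows that do not move let the fingers close. It gives the time, the measured TCP pose, the force and the opening at its end, in the units of the state.
- sense(): the state, without advancing time (a new reading comes with each control period).
- camera(name): name is "scene" or "side" or "wrist"; returns the picture (384x512x3 uint8, red, green, blue); there is no depth.
- camera_params(name): a dict with "fov_y" (degrees; the focal length in pixels is half the picture's height over the tangent of half this angle, whatever the lens; pixels are square), "cx", "cy" (the principal point, pixels), "position" and "attitude" of the camera in the world; the wrist camera has in their place "hand_eye" (4x4, takes a point from camera to tool coordinates, whose origin is the TCP and whose axes are the flange's). Camera axes: x right, y down, z forward; pixel columns grow to the right and rows downward; lengths in m; the calibration is good to about 2 mm. A picture is of the moment at which its call begins: read the wrist's pose just before it. camera_params takes no time and is no camera call.
- sign_off(): hands the job in, once; it reports no verdict.
Trained networks look in the newest picture that a camera, given by its name, has taken for a name from the list of things; names that differ only in an ending like _2 or _b are one class to them, and where a whole thing is asked for, a point or a joint stands for the part that bears it (a point fixed in the world has none). Each returns a list of dicts, best first, with "conf" (0 to 1); they miss things now and then, are a little off and sometimes report something else, mostly with a low value. They report only what shows in the picture. A call takes as long as a camera call. They do not tell look-alikes from the thing itself.
- find_in(camera, label): "extent" ([left, top, right, bottom] as shares, 0 to 1, of the picture: columns of its width, rows of its height, round what is visible of it).
- outline_of(camera, label): "pixels" (384x512 bool, what is visible of it) and "extent" ([left, top, right, bottom] as shares, 0 to 1, of the picture: columns of its width, rows of its height, round what is visible of it).
The state is a dict: "time_s": time; "qpos": joint angles; "dq": joint speeds; "effort": joint torques, N m; "position": TCP position; "eef_rot": TCP orientation; "ft_force": force on the tool from outside, world axes, zero at the start; "moment": the same for the moment, N m; "grip_width": finger opening in m.
Only numpy, scipy, OpenCV 4.12 (cv2) and the standard library are available. Lean on these libraries where they do the work, as an engineer would, in place of code of your own. Each camera call takes 0.05 s, during which the arm holds its last target. There are 200 camera calls.

TASK

Line up the two green-capped bean tubes for the colour comparison: push the top of each one sideways with the fingertips so that it rolls across the white board, and stop it on the black reading line, with the line running lengthwise under the middle of the tube. Roll them over the board without picking them up, tipping them or shoving them along without turning, and leave the orange-capped tube and everything else where it is.

Things in the scene. Friction and masses are not known exactly. Their poses are not given: they have to be found in the camera images.
- board: fixed matt white board on the table, 340 mm (its x) by 400 mm (its y) by 8 mm thick, flat, with a soft grippy face (friction about 0.8). Origin at the centre of its underside; z up, upper face at z = 8 mm. The black reading line, 4 mm wide and 320 mm long, runs along the board's x axis through its middle (y = 0). Each tube starts in its own lane along the line (lane centres about 105 mm apart in x), 50 to 115 mm to one side of the line, within 0.08 rad of parallel to it
- green_a: clear tube of beans, green cap; 30 mm diameter, 76 mm long, 75 g. Origin mid-length on its axis, 15 mm above the board; x along it to the cap, y, z turn as it rolls. Slippery (friction 0.28). A fingertip pressed lightly on its very top rolls it by half the sweep; pushed at its side (under 20 mm high) it rolls ahead; wedged between these it slips. Slow, it stops within 10 mm; knocked, it rolls on
- green_b: clear tube of beans, green cap; 30 mm diameter, 76 mm long, 75 g. Origin mid-length on its axis, 15 mm above the board; x along it to the cap, y, z turn as it rolls. Slippery (friction 0.28). A fingertip pressed lightly on its very top rolls it by half the sweep; pushed at its side (under 20 mm high) it rolls ahead; wedged between these it slips. Slow, it stops within 10 mm; knocked, it rolls on
- orange: orange-capped tube, not part of this job: same size and make as the green-capped tubes, lying on the board; origin on its axis at mid-length, x axis along the tube towards the cap
- green_a_cap (a point): point on the axis of the first green-capped tube at its cap end, 38 mm from mid-length
- green_a_foot (a point): point on the axis of the first green-capped tube at its bottom end, 38 mm from mid-length
- green_b_cap (a point): point on the axis of the second green-capped tube at its cap end, 38 mm from mid-length
- green_b_foot (a point): point on the axis of the second green-capped tube at its bottom end, 38 mm from mid-length
- loupe: black stand magnifier, 36 mm diameter, 36 mm tall, loose, standing on the board off to the side, about 150 mm from the line; origin at the centre of its foot
- dish: small white dish with beans, 60 mm across the rim, 24 mm high, loose, standing on the board off to the side, about 150 mm from the line; origin at the centre of its foot
- tweezers: loose steel tweezers, 115 mm long, lying on the table right of the board; origin on the underside at mid-length
- knife: loose wooden-handled bean knife, 140 mm long, lying on the table left of the board; origin on the underside near mid-length
Not all that is in view belongs to the job. What is shaped like the green_b but purple is not meant. Leave any turquoise look-alike of the green_a alone.

How it is judged:
At the end, for the whole second after the job is handed in: Both green-capped tubes lie at rest on the board along the black line, both ends of each tube's axis within 10 mm of the middle of the line and not beyond the board; the orange-capped tube is within 15 mm and the other loose things within 20 mm of where they were (y of green_a_cap in the frame of board between -0.01 and 0.01 m and x of green_a_cap in the frame of board between -0.165 and 0.165 m and y of green_a_foot in the frame of board between -0.01 and 0.01 m and x of green_a_foot in the frame of board between -0.165 and 0.165 m and y of green_b_cap in the frame of board between -0.01 and 0.01 m and x of green_b_cap in the frame of board between -0.165 and 0.165 m and y of green_b_foot in the frame of board between -0.01 and 0.01 m and x of green_b_foot in the frame of board between -0.165 and 0.165 m and z of green_a in the frame of board between 0.018 and 0.027 m and linear speed of each of green_a, green_b below 0.01 m/s and z of green_b in the frame of board between 0.018 and 0.027 m and distance of orange from where it was at the start of the episode below 0.015 m and distance of each of loupe, dish, tweezers, knife from where it was at the start of the episode below 0.02 m); the robot touches nothing.
It fails at once if a green-capped tube is lifted off the board or tipped up (by 8 mm or more) (z of any of green_a, green_a_cap, green_a_foot, green_b, green_b_cap, green_b_foot in the frame of board above 0.031 m).
It fails at once if a green-capped tube is shoved along without turning instead of being rolled (turned by less than 0.6 rad when 20 to 35 mm from where it started) ((distance of green_a from where it was at the start of the episode between 0.02 and 0.035 m and angle between green_a's own z axis and vertical below 0.6 rad) or (distance of green_b from where it was at the start of the episode between 0.02 and 0.035 m and angle between green_b's own z axis and vertical below 0.6 rad)).
It fails at once if the orange-capped tube is moved 15 mm or more (distance of orange from where it was at the start of the episode above 0.015 m).
It fails at once if the magnifier, dish, tweezers or knife is moved 20 mm or more (distance of any of loupe, dish, tweezers, knife from where it was at the start of the episode above 0.02 m).
It also fails if it takes over 72 s, if anything falls off the work surface, if the arm or the gripper's body presses on something with over 40 N, if the wrist force passes 120 N, or if a joint passes its speed limit or range.

## Working session

There is one attempt and no reset: what is moved stays moved. The work goes in short steps, Python scripts to look and compute and a shell command to move; the robot and the scene stay as the last step left them, time stands still between calls to the robot, and variables do not carry over. Pictures are saved under pics/ and viewed, about 8 in all and at most 12, crops included, and the job is handed in when it is done.

```bash
mkdir -p pics; python3 - <<'E'
from bench import *
import cv2,numpy as np
s=sense();print(s)
ims=[]
for n in ("scene","side","wrist"):
    im=camera(n);cv2.imwrite(f"pics/{n}0.png",im[:,:,::-1]);print(n,camera_params(n))
E
```

```text
{'time_s': 0.0, 'qpos': array([-1.20792022,  0.46946338, -0.04857763,  1.53367007,  0.02410142,
        1.14098856, -0.08230565]), 'dq': array([ 1.30852085e-03,  3.11608615e-05,  3.58944397e-06, -2.97200066e-04,
       -5.15773513e-04, -1.13169300e-04,  2.61955721e-04]), 'effort': array([ 3.77919905e-04, -5.10316694e+01, -4.67746449e-02, -2.37707216e+01,
        1.04832332e-02,  7.59031711e-03, -2.05148223e-05]), 'position': array([0.25752479, 0.62335045, 0.24125665]), 'eef_rot': array([-1.50115988e-04,  1.94632388e-01,  9.80875776e-01, -9.60210949e-04]), 'ft_force': array([ 0.77683043,  0.49552389, -0.19198276]), 'moment': array([-0.01793191, -0.04035798,  0.00109844]), 'grip_width': 0.08540194702655647}
scene {'fov_y': 54.009440159702066, 'cx': 254.39794623400803, 'cy': 191.44056290777178, 'position': array([ 1.284793  , -0.0680384 ,  0.90897159]), 'attitude': array([-0.25894424,  0.70258548,  0.61952526, -0.23560556])}
side {'fov_y': 47.956459185043485, 'cx': 260.11920484663773, 'cy': 192.43829123158085, 'position': array([ 0.01931363, -0.62206285,  0.89823601]), 'attitude': array([-0.35223964,  0.87821911, -0.29642337,  0.12958247])}
wrist {'fov_y': 65.67014325009663, 'cx': 259.4008549523383, 'cy': 186.95358768658062, 'hand_eye': array([[-6.91540240e-05, -9.50726563e-01, -3.10030638e-01,
         8.04314326e-02],
       [ 9.99999633e-01, -3.30457040e-04,  7.90309914e-04,
        -1.06651502e-04],
       [-8.53820435e-04, -3.10030470e-01,  9.50726237e-01,
        -1.32058276e-01],
       [ 0.00000000e+00,  0.00000000e+00,  0.00000000e+00,
         1.00000000e+00]])}
```

View pics/scene0.png

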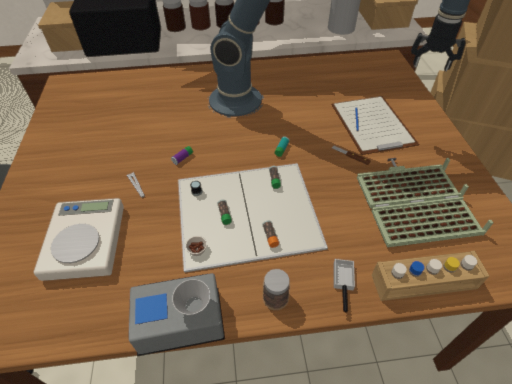

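View pics/side0.png

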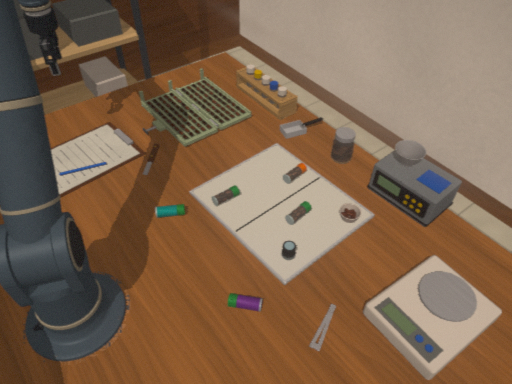

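```bash
cat > h.py <<'E'
from bench import *
import cv2,numpy as np
from scipy.spatial.transform import Rotation as R
def T(name,s=None):
    p=camera_params(name);f=192/np.tan(np.radians(p["fov_y"]/2))
    q=lambda a:R.from_quat(np.roll(a,-1)).as_matrix()
    if name=="wrist":
        s=s or sense();M=np.eye(4);M[:3,:3]=q(s["eef_rot"]);M[:3,3]=s["position"];M=M@p["hand_eye"]
        return f,p["cx"],p["cy"],M[:3,:3],M[:3,3]
    return f,p["cx"],p["cy"],q(p["attitude"]),np.array(p["position"])
def back(c,px,z):
    f,cx,cy,Rm,t=c;px=np.atleast_2d(px).astype(float)
    d=np.c_[(px[:,0]-cx)/f,(px[:,1]-cy)/f,np.ones(len(px))]@Rm.T
    return t+d*((z-t[2])/d[:,2])[:,None]
E
python3 - <<'E'
from h import *
for n in ("scene","side"):
    im=camera(n);c=T(n)
    for l,z in (("board",.008),("green_a",.023),("orange",.023),("loupe",.02),("dish",.02)):
        for o in outline_of(n,l)[:5]:
            m=o["pixels"].astype(np.uint8)
            ct=max(cv2.findContours(m,0,2)[0],key=len)
            if l=="board":
                h=cv2.convexHull(ct);q=cv2.approxPolyN(h,4).reshape(-1,2) if hasattr(cv2,'approxPolyN') else None
                P=back(c,q,z);print(n,l,round(o["conf"],2),q.tolist(),P[:,:2].round(4).tolist(),P.mean(0).round(4));continue
            ys,xs=np.nonzero(m);P=back(c,np.c_[xs,ys],z)[:,:2];w,v=np.linalg.eigh(np.cov(P.T));v=v[:,1]
            print(n,l,round(o["conf"],2),(xs.mean().round(),ys.mean().round()),P.mean(0).round(4),"ang",np.degrees(np.arctan2(v[1],v[0])).round(1),"len",np.ptp(P@v).round(3))
E
```

```text
scene board 0.67 [[328, 249], [184, 273], [178, 178], [297, 163]] [[0.7446, 0.1956], [0.7688, -0.2038], [0.4162, -0.2235], [0.3989, 0.1763]] [ 0.5821 -0.0138  0.008 ]
scene green_a 0.68 (np.float64(182.0), np.float64(155.0)) [ 0.3218 -0.2088] ang 137.0 len 0.092
scene green_a 0.67 (np.float64(282.0), np.float64(146.0)) [0.3239 0.1362] ang 153.3 len 0.097
scene green_a 0.52 (np.float64(275.0), np.float64(177.0)) [0.4656 0.0885] ang 176.4 len 0.098
scene green_a 0.49 (np.float64(224.0), np.float64(212.0)) [ 0.5881 -0.0833] ang -172.2 len 0.094
scene green_a 0.38 (np.float64(196.0), np.float64(245.0)) [ 0.6947 -0.1676] ang -168.2 len 0.066
scene orange 0.75 (np.float64(270.0), np.float64(234.0)) [0.685  0.0419] ang -173.6 len 0.091
scene orange 0.53 (np.float64(224.0), np.float64(212.0)) [ 0.5882 -0.0833] ang -174.1 len 0.094
scene orange 0.37 (np.float64(196.0), np.float64(245.0)) [ 0.6946 -0.1681] ang -178.7 len 0.067
scene loupe 0.54 (np.float64(196.0), np.float64(188.0)) [ 0.4801 -0.1645] ang -174.5 len 0.065
scene loupe 0.41 (np.float64(224.0), np.float64(212.0)) [ 0.5843 -0.0836] 
[... 420 characters left out ...]
4(195.0)) [0.4675 0.0878] ang -178.9 len 0.087
side green_a 0.79 (np.float64(246.0), np.float64(302.0)) [ 0.3144 -0.2151] ang 133.2 len 0.075
side green_a 0.61 (np.float64(298.0), np.float64(213.0)) [ 0.5873 -0.0838] ang -169.6 len 0.096
side green_a 0.57 (np.float64(170.0), np.float64(210.0)) [0.3149 0.1301] ang 151.1 len 0.075
side orange 0.58 (np.float64(280.0), np.float64(211.0)) [ 0.5566 -0.0428] ang 86.4 len 0.431
side loupe 0.68 (np.float64(289.0), np.float64(250.0)) [ 0.4869 -0.1616] ang 47.3 len 0.057
side loupe 0.35 (np.float64(299.0), np.float64(212.0)) [ 0.5928 -0.0821] ang -168.4 len 0.1
side dish 0.85 (np.float64(350.0), np.float64(212.0)) [ 0.704  -0.1635] ang -146.3 len 0.069
```

Candidates in the scene view: green caps on the board at (275,177) and (224,212). Turquoise at (282,146), purple at (182,155) and orange at (270,234) are not wanted. I choose the two on the board. Next I turn the jaws parallel to the line and go over the first tube for the close check.

```bash
python3 -m jog '{"translation":[[0,0,0],[0,0,0],[0,0,0],[0,0,0],[0,0,0],[0,0,0],[0,0,0],[0,0,0],[0,0,0],[0,0,0]],"twist":[6.5,6.5,6.5,6.5,6.5,6.5,6.5,6.5,6.5,6.5],"hand":[0.1,0.1,0.1,0.1,0.1,0.1,0.1,0.1,0.1,0.1]}'
python3 -m jog '{"translation":[[-0.025,0.009,0],[-0.025,0.009,0],[-0.025,0.009,0],[-0.025,0.009,0],[-0.025,0.009,0],[-0.025,0.009,0],[-0.025,0.009,0],[-0.025,0.009,0],[-0.025,0.009,0],[-0.025,0.009,0],[-0.025,0.009,0],[-0.025,0.009,0],[-0.025,0.009,0],[-0.025,0.009,0],[-0.025,0.009,0],[-0.025,0.009,0],[-0.025,0.009,0],[-0.025,0.009,0],[-0.025,0.009,0],[-0.025,0.009,0]],"twist":[0,0,0,0,0,0,0,0,0,0,0,0,0,0,0,0,0,0,0,0],"hand":[0.1,0.1,0.1,0.1,0.1,0.1,0.1,0.1,0.1,0.1,0.1,0.1,0.1,0.1,0.1,0.1,0.1,0.1,0.1,0.1]}'
cat >> h.py <<'E'
def line(names=("scene","side"),s=None):
    # dark thin pixels on the board near its rough middle line, fitted
    A=[]
    for n in names:
        im=camera(n);g=im.max(2);c=T(n,s)
        b=cv2.morphologyEx(g,cv2.MORPH_BLACKHAT,np.ones((9,9),np.uint8))
        yy,xx=np.mgrid[:384,:512];P=back(c,np.c_[xx.ravel(),yy.ravel()],.008)[:,:2]
        u=np.array([.9988,.0488]);d=P-[.581,-.0145];a=d@u;o=d@[-u[1],u[0]]
        k=(abs(a)<.15)&(abs(o)<.013)&(b.ravel()>40)
        if k.sum()<20: print(n,"few",k.sum());continue
        w=b.ravel()[k].astype(float);f=np.polyfit(a[k],o[k],1,w=np.sqrt(w));A.append(f)
        print(n,"line pts",k.sum(),"offset mm",(f[1]*1e3).round(2),"slope deg",np.degrees(f[0]).round(2))
    return A
def rel(P,off=0.,sl=0.):
    u=np.array([.9988,.0488]);d=np.atleast_2d(P)[:,:2]-[.581,-.0145]
    a=d@u;return np.c_[a,d@[-u[1],u[0]]-off-sl*a]
def tubes(names=("scene","side"),off=0.,sl=0.,s=None,pic=False):
    for n in names:
        im=camera(n);c=T(n,s)
        if pic: cv2.imwrite(pic,im[:,:,::-1])
        for o in outline_of(n,"green_a"):
            m=o["pixels"].astype(np.uint8);ys,xs=np.nonzero(m);Q=rel(back(c,np.c_[xs,ys],.023),off,sl)
            ctr=Q.mean(0)
            if abs(ctr[0])>.17 or abs(ctr[1])>.14: continue
            w,v=np.linalg.eigh(np.cov(Q.T));v=v[:,1]*np.sign(v[0,1])
            print(n,o["conf"].__round__(2),"px",int(xs.mean()),int(ys.mean()),"rel mm",(ctr*1e3).round(1),"deg",np.degrees(np.arctan2(v[1],v[0])).round(1),"len",np.ptp(Q@v).round(3))
E
python3 - <<'E'
from h import *
s=sense();print(s["position"],s["eef_rot"],s["grip_width"],s["time_s"])
line()
tubes(("wrist",),s=s,pic="pics/w1.png")
E
```

```text
time_s: 1.58
position: [0.2576, 0.6239, 0.2424]
eef_rot: [-0.0, 0.693, 0.721, 0.0]
ft_force: [0.4, -0.3, -0.6]
grip_width: 0.047
time_s: 3.25
position: [0.4602, 0.1312, 0.2426]
eef_rot: [-0.0, 0.691, 0.723, 0.0]
ft_force: [1.2, -0.4, 0.6]
grip_width: 0.0473
[0.46016627 0.13123936 0.24262138] [-2.83866904e-05  6.91117915e-01  7.22741868e-01  4.68167015e-04] 0.04734264632162199 3.25
scene line pts 135 offset mm -0.07 slope deg 0.34
side line pts 164 offset mm 0.2 slope deg 0.36
wrist 0.81 px 262 190 rel mm [-110.6  112.1] deg -4.2 len 0.078
```

View pics/w1.png

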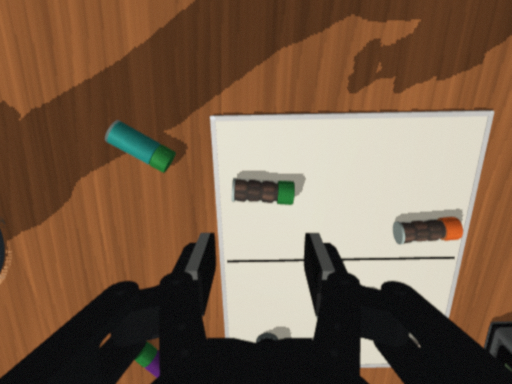

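The wrist picture shows tube A (green cap, dark beans) at px (262,190). Orange is at (430,230), the line at row ~260, and the turquoise tube off the board at (140,146). Tube A is the right one. I descend beside it for a two-finger push at its side.

```bash
python3 -m jog '{"translation":[[0,0.002,0.024],[0,0,0.024],[0,0,0.024],[0,0,0.024],[0,0,0.024],[0,0,0.024],[0,0,0.024],[0,0,0.024],[0,0,0.02],[0,0,0.003],[0,0,0]],"twist":[-0.6,0,0,0,0,0,0,0,0,0,0],"hand":[0.1,0.1,0.1,0.1,0.1,0.1,0.1,0.1,0.1,0.1,0.1]}'
python3 - <<'E'
from h import *
im=camera("side")
cv2.imwrite("pics/s1.png",cv2.resize(im[110:270,130:350],None,fx=3.5,fy=3.5)[:,:,::-1])
s=sense();print(rel(s["position"]),s["position"])
E
```

```text
time_s: 4.37
position: [0.4608, 0.1334, 0.0263]
eef_rot: [-0.001, 0.687, 0.727, -0.001]
ft_force: [0.4, 0.3, 0.0]
grip_width: 0.0473
[[-0.11188899  0.15353213]] [0.46175087 0.13339024 0.02741019]
```

View pics/s1.png

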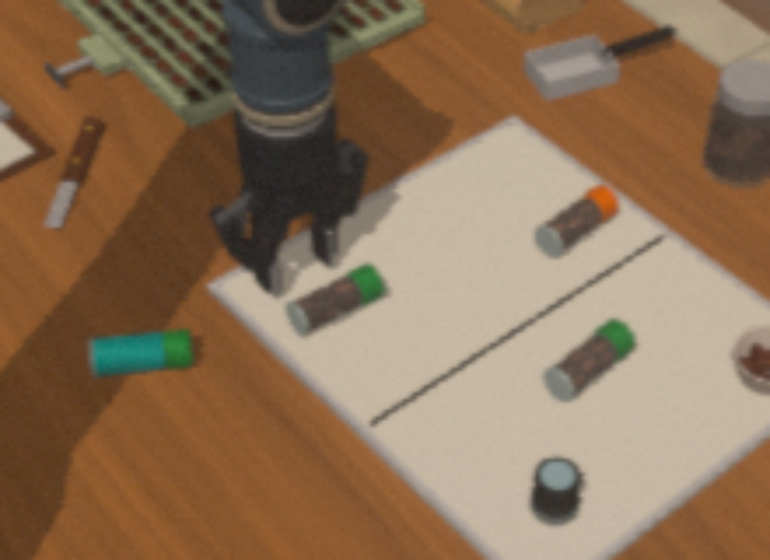

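The fingers stand beside tube A (zoomed crop: tube at (335,300), fingers at (275,285) and (330,255)), parallel to it and clear. I push slowly.

```bash
python3 -m jog '{"translation":[[-0.002,0,0],[-0.003,0,0],[-0.003,0,0],[-0.003,0,0],[-0.003,0,0],[-0.003,0,0],[-0.003,0,0],[-0.003,0,0],[-0.003,0,0],[-0.003,0,0],[-0.003,0,0],[-0.003,0,0],[-0.003,0,0],[-0.003,0,0],[-0.003,0,0],[-0.003,0,0],[-0.003,0,0],[-0.003,0,0]],"twist":[0,0,0,0,0,0,0,0,0,0,0,0,0,0,0,0,0,0],"hand":[0.1,0.1,0.1,0.1,0.1,0.1,0.1,0.1,0.1,0.1,0.1,0.1,0.1,0.1,0.1,0.1,0.1,0.1]}'
python3 - <<'E'
from h import *
s=sense();print(rel(s["position"]),s["position"])
tubes(("scene","side"),off=.0001,sl=.006)
tubes(("wrist",),off=.0001,sl=.006,s=s,pic="pics/w2.png")
E
```

```text
time_s: 5.92
position: [0.4647, 0.0793, 0.0273]
eef_rot: [-0.0, 0.687, 0.726, 0.0]
ft_force: [-0.5, 0.2, -0.3]
grip_width: 0.0467
[[-0.11153388  0.09936621]] [0.4647489  0.07930573 0.027293  ]
scene 0.69 px 263 178 rel mm [-110.4   72.8] deg -4.0 len 0.098
scene 0.64 px 224 211 rel mm [  3.1 -68.9] deg 3.8 len 0.093
scene 0.3 px 247 217 rel mm [33.  -2.3] deg 85.6 len 0.417
side 0.71 px 232 203 rel mm [-112.7   69.8] deg -1.1 len 0.086
side 0.51 px 298 212 rel mm [  4.2 -69.5] deg 8.0 len 0.095
wrist 0.57 px 259 304 rel mm [-111.7   66.7] deg -6.2 len 0.064
```

View pics/w2.png

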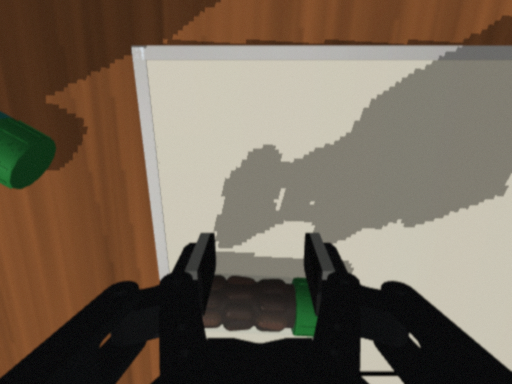

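The wrist picture shows the tube held square between the fingers at (259,304), parallel to the line and rolling ahead. I continue and slow down before the line.

```bash
python3 -m jog '{"translation":[[-0.003,0,0],[-0.003,0,0],[-0.003,0,0],[-0.003,0,0],[-0.003,0,0],[-0.003,0,0],[-0.003,0,0],[-0.003,0,0],[-0.003,0,0],[-0.003,0,0],[-0.003,0,0],[-0.003,0,0],[-0.003,0,0],[-0.003,0,0],[-0.003,0,0],[-0.003,0,0],[-0.002,0,0],[-0.002,0,0],[-0.001,0,0],[-0.001,0,0]],"twist":[0,0,0,0,0,0,0,0,0,0,0,0,0,0,0,0,0,0,0,0],"hand":[0.1,0.1,0.1,0.1,0.1,0.1,0.1,0.1,0.1,0.1,0.1,0.1,0.1,0.1,0.1,0.1,0.1,0.1,0.1,0.1]}'
python3 -m jog '{"translation":[[0,0,0],[0,0,0],[0,0,0],[0,0,0],[0,0,0],[0,0,0]],"twist":[0,0,0,0,0,0],"hand":[0.1,0.1,0.1,0.1,0.1,0.1]}'
python3 - <<'E'
from h import *
s=sense();print(rel(s["position"],.0001,.006),s["position"])
tubes(("scene","side"),off=.0001,sl=.006)
tubes(("wrist",),off=.0001,sl=.006,s=s,pic="pics/w3.png")
E
```

```text
time_s: 7.88
position: [0.4677, 0.0256, 0.0273]
eef_rot: [-0.0, 0.687, 0.726, 0.0]
ft_force: [0.7, 0.3, -0.4]
grip_width: 0.047
time_s: 8.38
position: [0.4677, 0.0258, 0.0273]
eef_rot: [-0.0, 0.687, 0.726, 0.0]
ft_force: [0.0, 0.7, -0.5]
grip_width: 0.0471
[[-0.11123294  0.04633642]] [0.46766508 0.02578662 0.02726123]
scene 0.76 px 223 212 rel mm [  4.5 -69.5] deg 3.2 len 0.1
scene 0.58 px 246 179 rel mm [-113.4   18.6] deg -3.5 len 0.102
side 0.79 px 244 214 rel mm [-113.7   17.8] deg -0.7 len 0.09
side 0.77 px 298 212 rel mm [  5.5 -69. ] deg 7.3 len 0.096
wrist 0.59 px 259 299 rel mm [-111.4   16.6] deg -6.3 len 0.064
```

```bash
python3 -m jog '{"translation":[[-0.0015,0,0],[-0.0015,0,0],[-0.0015,0,0],[-0.0015,0,0],[-0.0015,0,0],[-0.0015,0,0],[-0.0015,0,0],[-0.0015,0,0],[-0.001,0,0],[-0.001,0,0],[-0.001,0,0],[-0.0005,0,0],[0,0,0],[0,0,0],[0,0,0],[0,0,0]],"twist":[0,0,0,0,0,0,0,0,0,0,0,0,0,0,0,0],"hand":[0.1,0.1,0.1,0.1,0.1,0.1,0.1,0.1,0.1,0.1,0.1,0.1,0.1,0.1,0.1,0.1]}'
python3 -m jog '{"translation":[[0.01,0,0],[0.025,0,0],[0.025,0,0],[0,0,-0.03],[0,0,-0.04],[0,0,-0.04],[0,0,-0.03],[0,0,0]],"twist":[0,0,0,0,0,0,0,0],"hand":[0.1,0.1,0.1,0.1,0.1,0.1,0.1,0.1]}'
python3 - <<'E'
from h import *
s=sense();print(rel(s["position"],.0001,.006),s["position"])
tubes(("scene","side"),off=.0001,sl=.006)
tubes(("wrist",),off=.0001,sl=.006,s=s,pic="pics/w4.png")
E
```

```text
time_s: 10.02
position: [0.4685, 0.0103, 0.0273]
eef_rot: [-0.0, 0.687, 0.726, 0.0]
ft_force: [-0.5, 0.8, 1.0]
grip_width: 0.0472
time_s: 10.68
position: [0.4689, 0.0716, 0.173]
eef_rot: [0.002, 0.687, 0.727, 0.005]
ft_force: [1.4, 0.4, -0.0]
grip_width: 0.0471
[[-0.10775635  0.09204841]] [0.46890574 0.07163503 0.17295401]
scene 0.71 px 242 179 rel mm [-115.3    4.1] deg -4.2 len 0.098
scene 0.67 px 224 211 rel mm [  2.8 -68.7] deg 5.0 len 0.097
side 0.65 px 248 217 rel mm [-113.3    3.4] deg 1.5 len 0.093
side 0.6 px 298 212 rel mm [  2.9 -69.7] deg 8.0 len 0.091
wrist 0.84 px 257 257 rel mm [-108.7    1.3] deg -2.9 len 0.082
```

View pics/w4.png

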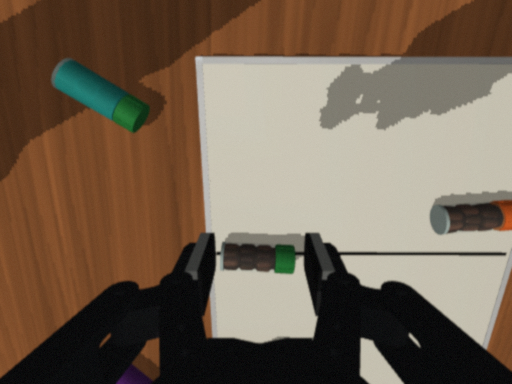

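The wrist picture shows tube A on the line (tube row ~258, line row 253, parallax about 9 px). The measurements put it ~3 mm short of the middle and nearly parallel, which is inside the 10 mm limit. Now tube B, pushed from the other side.

```bash
python3 -m jog '{"translation":[[-0.02,0.011,0],[-0.02,0.011,0],[-0.02,0.011,0],[-0.02,0.011,0],[-0.02,0.011,0],[-0.02,0.011,0],[-0.02,0.011,0],[-0.02,0.011,0],[-0.02,0.011,0],[-0.02,0.011,0],[-0.005,0,0],[0,0,0],[0,0,0]],"twist":[0,0,0,0,0,0,0,0,0,0,0,0,0],"hand":[0.1,0.1,0.1,0.1,0.1,0.1,0.1,0.1,0.1,0.1,0.1,0.1,0.1]}'
python3 - <<'E'
from h import *
s=sense();print(rel(s["position"],.0001,.006),s["position"])
tubes(("wrist",),off=.0001,sl=.006,s=s,pic="pics/w5.png")
E
```

```text
time_s: 12.07
position: [0.5853, -0.128, 0.166]
eef_rot: [-0.001, 0.688, 0.726, -0.001]
ft_force: [-0.5, 0.4, -0.2]
grip_width: 0.0469
[[-0.00128057 -0.11365684]] [ 0.58526299 -0.12799268  0.16595622]
wrist 0.7 px 122 42 rel mm [-117.8    4.5] deg -3.7 len 0.088
wrist 0.7 px 265 129 rel mm [  2.5 -68.2] deg 4.7 len 0.08
```

View pics/w5.png

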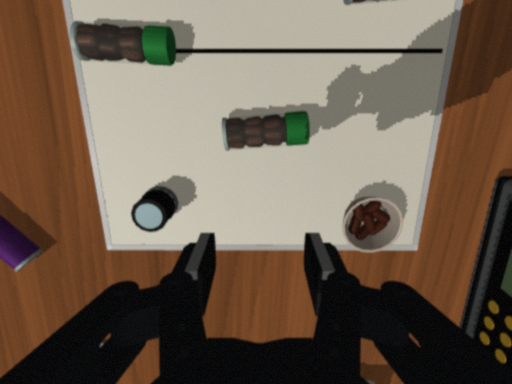

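The wrist picture shows tube B at (265,129) with its cap to the right. The loupe (155,208) and dish (373,222) are clear of the finger tracks, and tube A's end is at (122,42) on the line. I descend and push.

```bash
python3 -m jog '{"translation":[[0,0.004,0.024],[0,0,0.024],[0,0,0.024],[0,0,0.024],[0,0,0.024],[0,0,0.016],[0,0,0.003],[0,0,0]],"twist":[0,0,0,0,0,0,0,0],"hand":[0.1,0.1,0.1,0.1,0.1,0.1,0.1,0.1]}'
python3 -m jog '{"translation":[[0.002,0,0],[0.003,0,0],[0.003,0,0],[0.003,0,0],[0.003,0,0],[0.003,0,0],[0.003,0,0],[0.003,0,0],[0.003,0,0],[0.003,0,0],[0.003,0,0],[0.003,0,0],[0.003,0,0],[0.003,0,0],[0.003,0,0],[0.003,0,0],[0.002,0,0],[0.001,0,0],[0,0,0],[0,0,0]],"twist":[0,0,0,0,0,0,0,0,0,0,0,0,0,0,0,0,0,0,0,0],"hand":[0.1,0.1,0.1,0.1,0.1,0.1,0.1,0.1,0.1,0.1,0.1,0.1,0.1,0.1,0.1,0.1,0.1,0.1,0.1,0.1]}'
python3 - <<'E'
from h import *
s=sense();print(rel(s["position"],.0001,.006),s["position"])
tubes(("scene","side"),off=.0001,sl=.006)
tubes(("wrist",),off=.0001,sl=.006,s=s,pic="pics/w6.png")
E
```

```text
time_s: 12.83
position: [0.5894, -0.1269, 0.0274]
eef_rot: [-0.001, 0.687, 0.727, -0.001]
ft_force: [0.4, -0.0, -0.6]
grip_width: 0.0469
time_s: 14.5
position: [0.5876, -0.0785, 0.0283]
eef_rot: [0.0, 0.687, 0.726, -0.0]
ft_force: [-0.2, 0.1, 0.2]
grip_width: 0.0469
[[ 0.00344602 -0.06432357]] [ 0.5875751  -0.07845878  0.02828165]
scene 0.74 px 236 210 rel mm [  4.5 -33. ] deg 0.3 len 0.094
scene 0.68 px 241 180 rel mm [-114.1    3. ] deg -2.4 len 0.098
side 0.78 px 248 218 rel mm [-113.6    2.7] deg -0.3 len 0.09
side 0.45 px 282 211 rel mm [-25.7 -39.1] deg -4.3 len 0.082
wrist 0.75 px 47 119 rel mm [-93.6   2.6] deg 3.0 len 0.049
wrist 0.7 px 253 196 rel mm [ -0.3 -34.4] deg 4.2 len 0.085
```

View pics/w6.png

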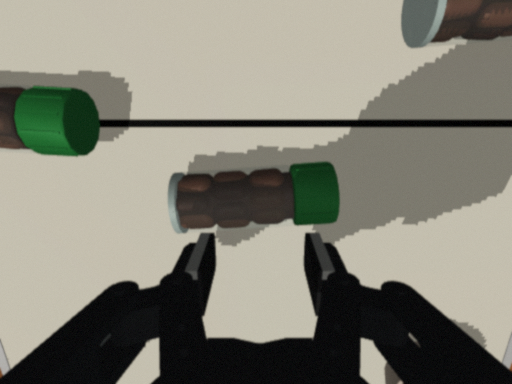

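Tube B rolled ahead to −33 mm. It is about 4° off, with the foot (180,202) lagging the cap (315,193). The slower push will square it.

```bash
python3 -m jog '{"translation":[[0.002,0,0],[0.002,0,0],[0.002,0,0],[0.002,0,0],[0.002,0,0],[0.002,0,0],[0.002,0,0],[0.0015,0,0],[0.0015,0,0],[0.0015,0,0],[0.0015,0,0],[0.0015,0,0],[0.0015,0,0],[0.001,0,0],[0.001,0,0],[0.001,0,0],[0.001,0,0],[0,0,0],[0,0,0],[0,0,0]],"twist":[0,0,0,0,0,0,0,0,0,0,0,0,0,0,0,0,0,0,0,0],"hand":[0.1,0.1,0.1,0.1,0.1,0.1,0.1,0.1,0.1,0.1,0.1,0.1,0.1,0.1,0.1,0.1,0.1,0.1,0.1,0.1]}'
python3 - <<'E'
from h import *
s=sense();print(rel(s["position"],.0001,.006),s["position"])
tubes(("scene",),off=.0001,sl=.006)
tubes(("wrist",),off=.0001,sl=.006,s=s,pic="pics/w7.png")
E
```

```text
time_s: 16.47
position: [0.5861, -0.0515, 0.0283]
eef_rot: [-0.0, 0.687, 0.726, -0.0]
ft_force: [-0.3, -0.2, -0.2]
grip_width: 0.0471
[[ 0.00326388 -0.03730593]] [ 0.58607474 -0.05148308  0.02826062]
scene 0.67 px 245 210 rel mm [ 9.2 -5.7] deg -1.6 len 0.086
wrist 0.86 px 249 198 rel mm [-2.5 -8.4] deg 3.8 len 0.085
wrist 0.7 px 51 177 rel mm [-97.5   2.4] deg 3.7 len 0.057
```

View pics/w7.png

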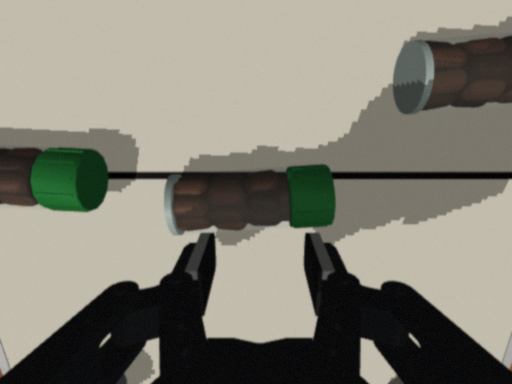

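Tube B is at about −7.5 mm, about 3° off (foot row 204, cap row 196, line row 175). A last slow nudge of ~7 mm, then retreat.

```bash
python3 -m jog '{"translation":[[0.001,0,0],[0.001,0,0],[0.001,0,0],[0.001,0,0],[0.001,0,0],[0.001,0,0],[0.001,0,0],[0,0,0],[0,0,0],[0,0,0],[0,0,0]],"twist":[0,0,0,0,0,0,0,0,0,0,0],"hand":[0.1,0.1,0.1,0.1,0.1,0.1,0.1,0.1,0.1,0.1,0.1]}'
python3 - <<'E'
from h import *
s=sense();print(rel(s["position"],.0001,.006),s["position"])
tubes(("scene",),off=.0001,sl=.006)
tubes(("wrist",),off=.0001,sl=.006,s=s,pic="pics/w8.png")
E
```

```text
time_s: 17.58
position: [0.5857, -0.0445, 0.0283]
eef_rot: [-0.0, 0.687, 0.726, -0.0]
ft_force: [0.1, 0.3, -0.7]
grip_width: 0.0467
[[ 0.00322024 -0.03034948]] [ 0.58569169 -0.04453725  0.02827735]
scene 0.63 px 247 208 rel mm [2.4 1.9] deg -3.6 len 0.094
wrist 0.91 px 53 191 rel mm [-98.4   2.5] deg 3.4 len 0.059
wrist 0.58 px 248 199 rel mm [-3.  -1.6] deg 3.8 len 0.085
```

View pics/w8.png

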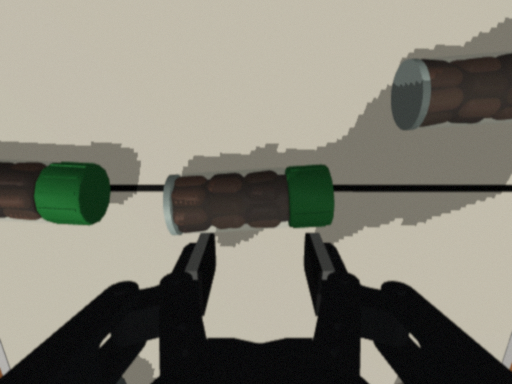

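B reads between −1.6 and +1.9 mm. I back off and lift so the wrist camera sits straight above the line for a parallax-free check.

```bash
python3 -m jog '{"translation":[[-0.005,0,0],[-0.02,0,0],[-0.025,0,0],[0,0,-0.04],[0,-0.01,-0.04],[0,-0.02,-0.04],[0,-0.02,-0.04],[0,0,-0.02],[0,0,0],[0,0,0],[0,0,0],[0,0,0]],"twist":[0,0,0,0,0,0,0,0,0,0,0,0],"hand":[0.1,0.1,0.1,0.1,0.1,0.1,0.1,0.1,0.1,0.1,0.1,0.1]}'
python3 - <<'E'
from h import *
s=sense();print(rel(s["position"],.0001,.006),s["position"])
tubes(("scene","side"),off=.0001,sl=.006)
line(("wrist",),s)
tubes(("wrist",),off=.0001,sl=.006,s=s)
im=camera("wrist");cv2.imwrite("pics/w9.png",im[:,:,::-1])
for n in ("scene","side"):
  c=T(n)
  camera(n)
  for l in ("orange","loupe","dish"):
    for o in outline_of(n,l)[:1]:
      ys,xs=np.nonzero(o["pixels"]);print(n,l,back(c,[[xs.mean(),ys.mean()]],.023)[0,:2].round(4))
E
```

```text
time_s: 18.78
position: [0.5406, -0.0968, 0.2013]
eef_rot: [-0.001, 0.687, 0.726, -0.001]
ft_force: [-0.8, -0.9, 0.2]
grip_width: 0.0471
[[-0.04436766 -0.0800584 ]] [ 0.54059985 -0.09679489  0.20131066]
scene 0.74 px 241 179 rel mm [-117.2    3.5] deg -4.4 len 0.097
scene 0.49 px 246 207 rel mm [-2.  -0.4] deg 4.6 len 0.099
side 0.68 px 247 218 rel mm [-114.5    3.1] deg 0.2 len 0.09
side 0.67 px 279 199 rel mm [-2.4 -1.4] deg 6.5 len 0.098
wrist line pts 684 offset mm 0.19 slope deg 0.42
wrist 0.67 px 186 84 rel mm [-118.1    4.7] deg -2.7 len 0.082
wrist 0.6 px 304 90 rel mm [-1.8 -0.4] deg 4.1 len 0.08
scene orange [0.6869 0.0414]
scene loupe [ 0.4809 -0.1647]
scene dish [ 0.6952 -0.1688]
side loupe [ 0.4846 -0.1632]
side dish [ 0.7006 -0.1678]
```

View pics/w9.png

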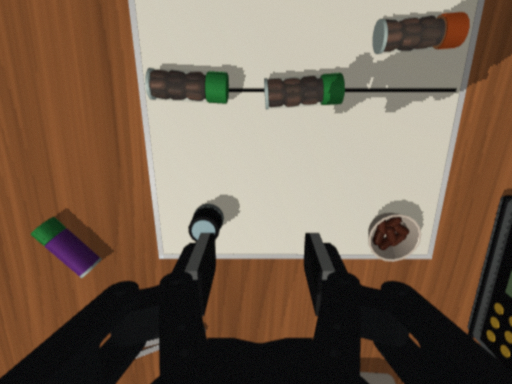

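The wrist picture shows both green tubes on the line: A at (187,86), B at (304,91). Orange (420,33), loupe (206,225) and dish (394,237) are undisturbed. A's foot end at (150,83) sits ~6 mm off centre. There is time, so I give A one more gentle nudge of ~3–4 mm.

```bash
python3 -m jog '{"translation":[[0.015,-0.007,0],[0.02,-0.01,0],[0.02,-0.01,0],[0.02,-0.01,0],[0.02,-0.01,0],[0.02,-0.01,0],[0.02,-0.01,0],[0.01,-0.005,0],[0,0,0.024],[0,0,0.024],[0,0,0.024],[0,0,0.024],[0,0,0.024],[0,0,0.024],[0,0,0.022],[0,0,0.008],[0,0,0],[0,0,0]],"twist":[0,0,0,0,0,0,0,0,0,0,0,0,0,0,0,0,0,0],"hand":[0.1,0.1,0.1,0.1,0.1,0.1,0.1,0.1,0.1,0.1,0.1,0.1,0.1,0.1,0.1,0.1,0.1,0.1]}'
python3 - <<'E'
from h import *
s=sense();print(rel(s["position"],.0001,.006),s["position"])
tubes(("wrist",),off=.0001,sl=.006,s=s)
E
```

```text
time_s: 21.08
position: [0.4618, 0.0437, 0.0292]
eef_rot: [0.0, 0.688, 0.726, 0.0]
ft_force: [0.1, 0.6, 0.5]
grip_width: 0.0471
[[-0.11624054  0.06452472]] [0.46177725 0.04367902 0.02915761]
wrist 0.91 px 257 326 rel mm [-117.7   14.9] deg -1.9 len 0.065
wrist 0.72 px 479 340 rel mm [12.3  4.7] deg 18.6 len 0.076
```

```bash
python3 -m jog '{"translation":[[-0.005,0,0],[-0.005,0,0],[-0.005,0,0],[-0.005,0,0],[-0.003,0,0],[-0.001,0,0],[-0.001,0,0],[-0.001,0,0],[-0.001,0,0],[-0.001,0,0],[-0.001,0,0],[-0.001,0,0],[-0.001,0,0],[-0.001,0,0],[-0.001,0,0],[-0.001,0,0],[-0.001,0,0],[-0.001,0,0],[0,0,0],[0,0,0]],"twist":[0,0,0,0,0,0,0,0,0,0,0,0,0,0,0,0,0,0,0,0],"hand":[0.1,0.1,0.1,0.1,0.1,0.1,0.1,0.1,0.1,0.1,0.1,0.1,0.1,0.1,0.1,0.1,0.1,0.1,0.1,0.1]}'
python3 -m jog '{"translation":[[0.005,0,0],[0.02,0,0],[0.012,0,0],[0,0,-0.04],[0,0,-0.04],[0,0,-0.04],[0,0,-0.04],[-0.02,0.01,-0.015],[-0.02,0.01,0],[-0.02,0.01,0],[-0.02,0.01,0],[-0.02,0.01,0],[-0.02,0.01,0],[-0.02,0.01,0],[0,0,0],[0,0,0],[0,0,0],[0,0,0]],"twist":[0,0,0,0,0,0,0,0,0,0,0,0,0,0,0,0,0,0],"hand":[0.1,0.1,0.1,0.1,0.1,0.1,0.1,0.1,0.1,0.1,0.1,0.1,0.1,0.1,0.1,0.1,0.1,0.1]}'
python3 - <<'E'
from h import *
s=sense();print(rel(s["position"],.0001,.006),s["position"])
tubes(("scene","side"),off=.0001,sl=.006)
line(("wrist",),s)
tubes(("wrist",),off=.0001,sl=.006,s=s,pic="pics/w10.png")
E
```

```text
time_s: 22.85
position: [0.4634, 0.0078, 0.0288]
eef_rot: [-0.0, 0.687, 0.726, 0.0]
ft_force: [-0.1, 0.1, 0.8]
grip_width: 0.0472
time_s: 24.35
position: [0.5384, -0.0896, 0.2036]
eef_rot: [-0.001, 0.687, 0.727, 0.0]
ft_force: [-0.9, 0.0, 0.1]
grip_width: 0.0469
[[-0.04617022 -0.07277677]] [ 0.5384446  -0.08962064  0.20355414]
scene 0.79 px 246 207 rel mm [ 0.4 -0.7] deg 1.4 len 0.094
scene 0.52 px 241 181 rel mm [-110.1    1. ] deg -2.6 len 0.088
side 0.51 px 280 198 rel mm [-0. -1.] deg 4.0 len 0.089
wrist line pts 656 offset mm 0.57 slope deg 0.59
wrist 0.7 px 305 97 rel mm [-1.3  0.4] deg 4.0 len 0.081
```

View pics/w10.png

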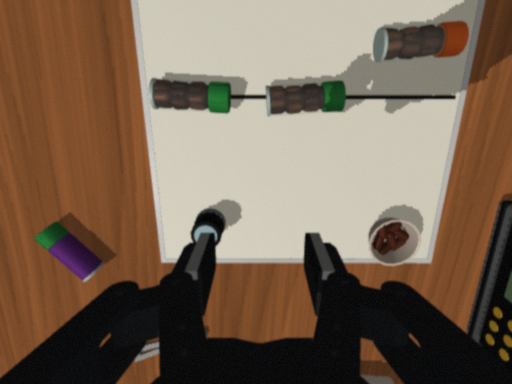

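Both tubes now sit centred on the line (A foot (154,94) to cap (225,98), B (305,97), line row 97). Everything else is in place and the arm is clear. I hand in.

```bash
python3 -c "from bench import *; print(sign_off())"
```

```text
the job is handed in; nothing more can be done
None
```

Both green-capped tubes are on the black line, and I handed the job in at about 24 s of the 72 s allowed. `sign_off()` reports no verdict, so I can't say how it was judged.

I did not sweep over the tops of the tubes. I pushed each one slowly at its side with both fingertips, below 20 mm, so it rolled ahead of them. I then gave tube A a short second nudge, because its foot end was about 6 mm off the middle.

| Tube | Centre off the line | Angle to the line | Worst axis end (limit 10 mm) |
|---|---|---|---|
| A | about 1 mm | 2–3° | about 3 mm |
| B | within 1 mm | 3–4° | about 3 mm |

- **Disagreements:** The camera estimates differ by about 2 mm and a few degrees between views. In the last check the networks missed A in the side and wrist pictures, so its final position comes from the scene camera and the viewed wrist picture.
- **Other things on the board:** Re-measured before A's last nudge, the orange tube, loupe and dish agreed with their start positions to within a few mm. They looked unmoved in the final picture.
- **Not measured:** I did not measure the tweezers or knife; the arm stayed away from both. I also did not measure how far the tubes turned or any lift directly. They looked to be rolling normally, and the wrist force readings stayed under about 2 N.

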